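# Push the cup crate up the tilted stand until it locks behind the lip

### The arm

A 6-joint arm with a two-finger parallel gripper is mounted at the origin on a cart in front of the work surface, level with it; the furniture and walls round the work are solid. World frame = base frame: x ahead of the robot, y to its left, z up, the work surface at z = 0. Lengths are in m, angles in rad, forces in N, time in s.
With the tool pointing down it reaches from about 0.35 to 0.85 m from the base axis. Payload 8.1 kg.
Tool frame: the origin (TCP) lies at the very end of the fingers, on their centre line; the grasp point (between the pads) lies robot.hold_point_z behind it (robot.hold_point_z is the distance from the TCP to the grasp point, in m); z points along the fingers, y is the direction in which the jaws open and shut (so a half turn about z gives the same grasp; the last joint's range is limited). The gripper opens to 93 mm and grips with 3 to 60 N. Pads are 15 mm wide; open, the fingers measure 128 mm over their backs; the gripper's body (75 mm by 188 mm) begins 65 mm behind the grasp point.
Start: joints at [-1.326, 0.13, 1.488, -0, 1.523, -0.085], TCP at [0.194, -0.568, 0.219] pointing down, gripper open.
Joint ranges: [-2.96, 2.96], [-0.89, 2.26], [0.02, 2.5], [-1.34, 4.48], [0, 2.73], [-2.66, 2.66]. Speed limits (rad/s): [2.39, 2.39, 2.79, 3.14, 3.14, 3.14].

### API

Orientations are given as a rotation vector (axis times angle).
In Python, from plant import robot, cams gives the robot as it stands. The module is installed in compiled form; this text tells all that it offers.
- The arm moves only by the tool step_arm, never from a script. Its argument "deltas" is a list of rows, each an object with "offset": the shift along the tool's x, y, z in cm, a list of three; "roll": the turn about the tool's z in rad. In form: [{"offset": [x, y, z], "roll": roll}, ...]. A call has 1 to 12 rows; each row shifts and turns the commanded pose from where the row before left it, along the tool's axes as they then stand; what a row does not reach is not made up. A row lasts 1/8 s, in which the tool goes at most 62.5 mm and 10.7 degrees, less where a joint would pass 70% of its speed; a pose out of reach is approached as far as the arm can. A call with a gripper value outside its range is refused whole. "fingers" is the finger opening in cm, from 0 to 9.3, set as the call begins (left out, the last holds). The fingers move at their own pace and stop on an object; "grip_force" is the grip in N (left out, the last holds). Time passes only in rows, so rows that do not move let the fingers close. It gives the time, the measured TCP pose, the force and the opening at its end, in the units of the state.
- robot.read_state(): the state, without advancing time (a new reading comes with each control period).
- cams.read_camera(name): name is "scene" or "side" or "wrist"; returns a dict with "pixels" (480x640x3 uint8, red, green, blue), "fx", "fy", "cx", "cy" (pixels), "extrinsics" (4x4, takes a point from world to camera coordinates). Camera axes: x right, y down, z forward; pixel columns grow to the right and rows downward; lengths in m; the calibration is good to about 2 mm. A picture is of the moment at which its call begins. There is no depth.
- robot.close_job(): hands the job in, once; it reports no verdict.
Trained networks look in a picture, given as the dict that the camera call returned (one of the last four; its "shot" number tells which), for a name from the list of things; names that differ only in an ending like _2 or _b are one class to them, and where a whole thing is asked for, a point or a joint stands for the part that bears it (a point fixed in the world has none). Each returns a list of dicts, best first, with "score" (0 to 1); they miss things now and then, are a little off and sometimes report something else, mostly with a low value. They report only what shows in the picture. A call takes as long as a camera call. They do not tell look-alikes from the thing itself.
- cams.boxes_of(picture, thing): "xy" ([column, row] in pixels, amid what is visible of it).
- cams.silhouettes(picture, thing): "mask" (480x640 bool, what is visible of it) and "xy" ([column, row] in pixels, amid what is visible of it).
- cams.pinpoint(picture, thing): "xy" ([column, row] in pixels: a listed point, or the origin of a listed thing).
The state is a dict: "t": time; "q": joint angles; "dq": joint speeds; "joint_torque": joint torques, N m; "tool_pos": TCP position; "orientation": TCP orientation; "force": force on the tool from outside, world axes, zero at the start; "wrist_torque": the same for the moment, N m; "opening": finger opening in m.
Only numpy, scipy, OpenCV 4.12 (cv2) and the standard library are available. Lean on these libraries where they do the work, as an engineer would, in place of code of your own. Each camera call takes 0.05 s, during which the arm holds its last target. There are 200 camera calls.

### The job

Line the small grey crate up with the mouth of the tilted steel stand and push it up the slope, sliding and never lifted over the lip, until its rear edge drops behind the lip. Then, keeping it flat on the slope, pull it back firmly but gently until its rear edge presses against the lip for a moment, to prove that it is caught, and let go with it resting there. Keep the cup upright in the crate, do not ram the lip or the end stop, and leave the other things alone.

Things in the scene. Friction and masses are not known exactly. Their poses are not given: they have to be found in the camera images.
- deck: Sloping deck of the fixed steel stand. Origin: mid foot edge, on its surface, level with the table (no step). x points up the slope (12 deg), y left looking uphill, z square to the deck. Flat to x = 326 mm, 146 wide. Side rails from x = 35 mm stand 26 mm above it, 115 mm apart inside; flared plates 22 mm high from x = -13 to 38 mm widen the mouth to 160 mm.
- lip: Aluminium lip, 7 mm high, across the deck. Origin on the deck, 115 mm up it; axes as the deck's. Its flat crest starts at x = -24 mm; a gentle ramp 36 mm long leads up to that. Its upright uphill face is a keeper plate, clamped 0 to 18 mm uphill of the origin, not measured: find it by feel. The crate's rear edge drops behind it. Rigid: pulled back, it stops dead; press with 6 to 12 N, never 30 N.
- end_stop: Rigid upright steel plate across the upper end of the deck, 32 mm high; origin on the deck at its downhill face, 315 mm up the deck, leaving the crate 22 to 40 mm of play between lip and plate. The crate may touch it with less than 30 N.
- crate: Open grey slatted crate, 160 mm long (x), 110 wide, 46 high, 0.42 to 0.84 kg, on the table before the stand. Origin: centre of its underside; +x is the front, towards the stand. Walls 5 mm; rear wall at x = -79 to -74 mm. Inner floor 11 mm up. Two round runners at y = +-40 mm; friction 0.28 to 0.42, so it stays where left on the slope; sliding takes 2 to 15 N. Pull low or it tips up.
- crate_center (a point): Centre of the crate, 23 mm above its underside; axes as the crate's.
- crate_rear (a point): Middle of the crate's rear edge, at the level of its underside, in line with the rear runner ends (x = -80 mm of the crate).
- crate_front (a point): Middle of the crate's front edge, at the level of its underside (x = +80 mm of the crate).
- sauce_cup_center (a point): Centre of the small open clear plastic sauce cup (empty, 65 mm across, 33 high) that stands loose in the front half of the crate; this point is 16 mm above its underside, and z is its upright axis. About 75 mm between the cup and the crate's rear wall is free.
- shaker: Bystander: salt shaker, 44 mm across, 90 high, beyond the stand on the table; origin at its underside.
- roll: Bystander: roll of labels, 62 mm across, 28 high; origin at its underside.
- block: Bystander: ticket holder block, 32 x 92 x 30 mm; origin at its underside.
- tub: Bystander: lidded tub, 86 x 78 mm, 59 high, standing on the table past the high end of the stand; origin at its underside.
- bottle: Bystander: squeeze bottle, 50 mm across, 196 high; origin at its underside.
Not all that is in view belongs to the job. Of the things that look like the crate, take the one that is farthest to the robot's left at the start.

How it is judged:
On the way, in this order (a step that is already met when the one before it is completed fails the run):
1. the crate's front is on the slope, in line with the rails (x of crate_front in the frame of deck above 0.03 m and z of crate_front in the frame of deck below 0.03 m and y of crate_front in the frame of deck between -0.012 and 0.012 m), for 0.1 s.
2. the crate's rear edge has dropped behind the lip (x of crate_rear in the frame of deck above 0.113 m and z of crate_rear in the frame of deck below 0.004 m and z of crate_front in the frame of deck below 0.006 m), for 0.2 s.
3. the crate is pulled back so that it presses on the lip with more than 4 N (all of step 2 and contact force between crate and lip above 4 N), for 0.3 s.
At the end, for the whole second after the job is handed in: The crate lies at rest flat on the deck behind the lip (both ends within 6 mm of the deck), its rear edge at most 23 mm uphill of the lip's origin, which is 5 mm behind the farthest setting of its keeper plate, with the cup standing upright inside it (all of step 2 and x of crate_rear in the frame of deck below 0.138 m and linear speed of crate below 0.01 m/s and angle between sauce_cup_center's own z axis and vertical below 0.35 rad and horizontal distance between sauce_cup_center and crate_center below 0.05 m and z of sauce_cup_center in the frame of crate below 0.04 m); the robot touches nothing.
It fails at once if the crate is lifted clear over the slope (an end more than 35 mm off the deck) ((x of crate_rear in the frame of deck above 0 m and z of crate_rear in the frame of deck above 0.035 m) or (x of crate_front in the frame of deck above 0 m and z of crate_front in the frame of deck above 0.035 m)).
It fails at once if the crate, down behind the lip, is yanked against it with more than 30 N, or hits the end stop with more than 30 N ((x of crate_rear in the frame of deck above 0.113 m and z of crate_rear in the frame of deck below 0.004 m and contact force between crate and lip above 30 N) or contact force between crate and end_stop above 30 N).
It fails at once if the crate, caught behind the lip, is tipped up so that its front is more than 10 mm off the deck (x of crate_rear in the frame of deck above 0.113 m and z of crate_rear in the frame of deck below 0.004 m and z of crate_front in the frame of deck above 0.01 m).
It fails at once if the sauce cup tips over (angle between sauce_cup_center's own z axis and vertical above 0.8 rad).
It fails at once if a bystander is moved more than 30 mm (distance of any of shaker, roll, block, tub, bottle from where it was at the start of the episode above 0.03 m).
It also fails if it takes over 67 s, if anything falls off the work surface, if the arm or the gripper's body presses on something with over 40 N, if the wrist force passes 120 N, or if a joint passes its speed limit or range.

## Working session

There is one attempt and no reset: what is moved stays moved. The work goes in short steps, Python scripts to look and compute and a tool call to move; the robot and the scene stay as the last step left them, time stands still between calls to the robot, and variables do not carry over. Pictures are saved under pics/ and viewed, about 8 in all and at most 12, crops included, and the job is handed in when it is done.

Besides the shell and the picture viewer there is one more tool, called as a command line: name --argument value ..., lists and objects as JSON in quotes. step_arm: Moves the arm, as the interface text tells. Its arguments: {"type":"object","properties":{"deltas":{"type":"array"},"fingers":{"type":"number"},"grip_force":{"type":"number"}},"required":["deltas"]}

```bash
mkdir -p pics; cat > h.py <<'E'
import numpy as np, cv2
from plant import robot, cams
from scipy.spatial.transform import Rotation as R
def ray(p,xy):
    E=np.array(p["extrinsics"]); d=np.array([(xy[0]-p["cx"])/p["fx"],(xy[1]-p["cy"])/p["fy"],1])
    return -E[:3,:3].T@E[:3,3], E[:3,:3].T@d
def onz(p,xy,z=0):
    o,d=ray(p,xy); return o+d*(z-o[2])/d[2]
def proj(p,X):
    E=np.array(p["extrinsics"]); c=E[:3,:3]@np.array(X)+E[:3,3]
    return np.array([p["fx"]*c[0]/c[2]+p["cx"],p["fy"]*c[1]/c[2]+p["cy"]])
def tri(obs):
    A=np.zeros((3,3));b=np.zeros(3)
    for p,xy in obs:
        o,d=ray(p,xy);d=d/np.linalg.norm(d);M=np.eye(3)-np.outer(d,d);A+=M;b+=M@o
    return np.linalg.solve(A,b)
def save(p,n): cv2.imwrite(f"pics/{n}.png",p["pixels"][:,:,::-1])
E
python3 - <<'E'
from h import *
np.set_printoptions(precision=4,suppress=True)
s=robot.read_state();print({k:s[k] for k in("t","tool_pos","orientation","force","opening")},robot.hold_point_z)
P={n:cams.read_camera(n) for n in("scene","side")}
for n in P: save(P[n],n+"0"); print(n, ray(P[n],(320,240)))
cv2.imwrite
for t in["deck","lip","end_stop","crate","crate_center","crate_rear","crate_front","sauce_cup_center","shaker","roll","block","tub","bottle"]:
  for n in P:
    for r in cams.pinpoint(P[n],t)[:4]:
        print(t,n,round(r["score"],2),np.round(r["xy"],1),onz(P[n],r["xy"]).round(3))
E
```

```text
{'t': 0.0, 'tool_pos': array([ 0.1942, -0.5671,  0.2176]), 'orientation': array([-3.0971, -0.5154,  0.0002]), 'force': array([-0.1245, -0.4989, -0.1371]), 'opening': 0.09296917846434705} 0.0188
scene (array([-0.2617,  0.7744,  1.2749]), array([ 0.4832, -0.5091, -0.7123]))
side (array([0.4997, 1.1796, 0.9376]), array([ 0.0433, -0.8287, -0.5581]))
deck scene 0.85 [318.3 266.4] [ 0.531 -0.055  0.   ]
deck side 0.97 [339.4 272.8] [ 0.506 -0.047 -0.   ]
lip scene 0.93 [293.2 285.4] [0.531 0.047 0.   ]
lip side 0.78 [333.2 288.5] [0.521 0.026 0.   ]
lip side 0.35 [275.9 271.9] [ 0.69  -0.037 -0.   ]
end_stop scene 0.61 [232.7 315.8] [0.571 0.237 0.   ]
end_stop side 0.77 [327.1 328.1] [0.531 0.186 0.   ]
crate scene 0.91 [352.2 246.8] [ 0.513 -0.185  0.   ]
crate scene 0.89 [463.3 201.2] [ 0.391 -0.6    0.   ]
crate scene 0.59 [394.4 200.4] [ 0.556 -0.442  0.   ]
crate side 0.71 [334.3 241.4] [ 0.527 -0.208  0.   ]
crate side 0.63 [331.2 205.2] [ 0.546 -0.434  0.   ]
crate side 0.61 [372.9 183. ] [ 0.396 -0.613  0.   ]
crate side 0.21 [275.9 305. ] [ 0.671  0.107 -0.   ]
crate_center scene
[... 979 characters left out ...]
478  0.   ]
sauce_cup_center scene 0.6 [345.  242.9] [ 0.54  -0.182  0.   ]
sauce_cup_center side 0.47 [334.6 238.6] [ 0.527 -0.224  0.   ]
shaker scene 0.91 [242.2 273.6] [0.669 0.12  0.   ]
roll scene 0.58 [280.6 240.4] [ 0.688 -0.051  0.   ]
roll scene 0.26 [370.8 231.3] [ 0.517 -0.276  0.   ]
roll side 0.84 [280.6 270.2] [ 0.678 -0.047  0.   ]
roll side 0.63 [327.5 325.1] [0.53  0.175 0.   ]
block scene 0.83 [316.9 212.9] [ 0.696 -0.218  0.   ]
block side 0.82 [284.9 235.3] [ 0.686 -0.231  0.   ]
tub scene 0.9 [205.2 351.3] [0.534 0.36  0.   ]
tub side 0.89 [313.3 380.5] [0.554 0.358 0.   ]
bottle scene 0.65 [190.1 288.8] [0.73 0.26 0.  ]
bottle side 0.8 [244.2 345.6] [0.729 0.261 0.   ]
```

```bash
python3 - <<'E'
import cv2
a=cv2.imread("pics/scene0.png")[150:400,170:500];cv2.imwrite("pics/s0c.png",cv2.resize(a,None,fx=2.4,fy=2.4,interpolation=2))
a=cv2.imread("pics/side0.png")[150:400,220:430];cv2.imwrite("pics/d0c.png",cv2.resize(a,None,fx=2.4,fy=2.4,interpolation=2))
E
```

```text
(no output)
```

View pics/s0c.png

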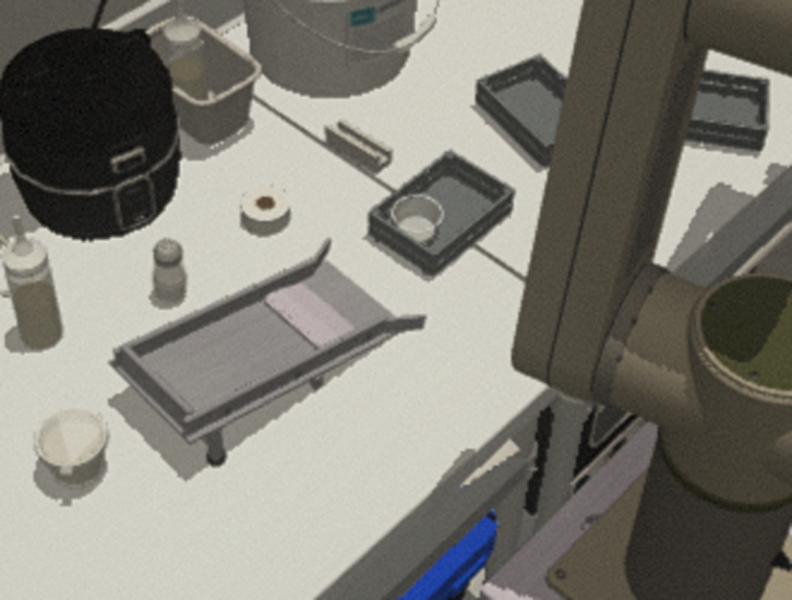

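View pics/d0c.png

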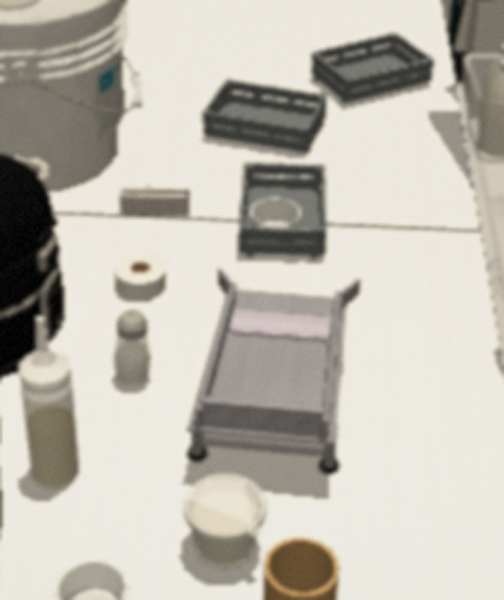

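The crate with the cup, at about (0.52, -0.20), is the leftmost look-alike, so it is the target. The stand is ahead of it towards +y. Next I'll fit both poses by least squares over the two cameras.

```bash
cat > fit.py <<'E'
from h import *
from scipy.optimize import least_squares
a=np.radians(12)
def T(v,slope):
    x,y,th=v; M=R.from_euler('z',th)
    if slope: M=M*R.from_euler('y',-a)
    return lambda X: M.apply(X)+np.array([x,y,0])
DP={"deck":(0,0,0),"lip":(.115,0,0),"end_stop":(.315,0,0)}
CP={"crate":(0,0,0),"crate_center":(0,0,.023),"crate_rear":(-.08,0,0),"crate_front":(.08,0,0)}
def fit(P,pts,v0,slope,gate=25):
    obs=[]
    for n,X in pts.items():
        for p in P:
            for r in cams.pinpoint(p,n):
                if np.linalg.norm(proj(p,T(v0,slope)(X))-r["xy"])<gate and r["score"]>.3: obs.append((n,p,X,r["xy"]));break
    f=lambda v:np.concatenate([proj(p,T(v,slope)(X))-xy for n,p,X,xy in obs])
    s=least_squares(f,v0,loss="soft_l1",x_scale=[.01,.01,.05])
    for o,e in zip(obs,f(s.x).reshape(-1,2)): print("  ",o[0],o[1]["shot"],e.round(1))
    return s.x
def draw(img,p,v,slope,polys):
    for q in polys:
        pts=np.array([proj(p,T(v,slope)(X)) for X in q]);cv2.polylines(img,[np.round(pts*8).astype(int)],False,(255,0,0),1,cv2.LINE_AA,3)
def box(x0,x1,y,z): return [(x0,-y,z),(x1,-y,z),(x1,y,z),(x0,y,z),(x0,-y,z)]
DPOLY=[box(0,.326,.073,0),box(.035,.326,.0575,.026),[(.315,-.0575,.032),(.315,.0575,.032)],[(.091,-.0575,.007),(.091,.0575,.007)]]
CPOLY=[box(-.08,.08,.055,0),box(-.08,.08,.055,.046)]
E
python3 - <<'E'
from fit import *
P=[cams.read_camera(n) for n in("scene","side")]
d=fit(P,DP,[.518,-.05,1.55],True); c=fit(P,CP,[.52,-.19,1.65],False)
print("deck",d.round(4),"crate",c.round(4))
Ri=R.from_euler('z',-d[2]);e=Ri.apply([c[0]-d[0],c[1]-d[1],0]);print("crate in deck",e.round(4),"dyaw",(c[2]-d[2]).round(3))
out=[]
for p,(r0,r1,c0,c1) in zip(P,[(190,350,210,410),(200,340,270,400)]):
    im=cv2.resize(p["pixels"],None,fx=4,fy=4,interpolation=2); q=dict(p)
    for k in("fx","fy","cx","cy"): q[k]=p[k]*4
    draw(im,q,d,True,DPOLY);draw(im,q,c,False,CPOLY)
    o=im[r0*4:r1*4,c0*4:c1*4]; out.append(cv2.resize(o,(400,int(400*o.shape[0]/o.shape[1]))))
h=max(o.shape[0] for o in out); out=[cv2.copyMakeBorder(o,0,h-o.shape[0],0,0,0) for o in out]
cv2.imwrite("pics/ov1.png",np.hstack(out)[:,:,::-1])
E
```

```text
deck 3 [0.6 2.5]
   deck 4 [-2.6  0.3]
   lip 3 [-0.   1.4]
   lip 4 [-0.3 -0.8]
   end_stop 3 [ 1.8 -1. ]
   end_stop 4 [-0.2  2.5]
   crate 3 [ 2.7 -0.4]
   crate 4 [-0.1  1.6]
   crate_center 3 [-15.8   8.5]
   crate_center 4 [ 3.6 -0. ]
   crate_rear 3 [-0.   0.9]
   crate_rear 4 [-1.7  1.9]
   crate_front 3 [ 3.5 -1.7]
   crate_front 4 [-2.6 -1.8]
deck [ 0.5145 -0.049   1.5475] crate [ 0.518  -0.1925  1.6733]
crate in deck [-0.1433 -0.0068  0.    ] dyaw 0.126
```

View pics/ov1.png

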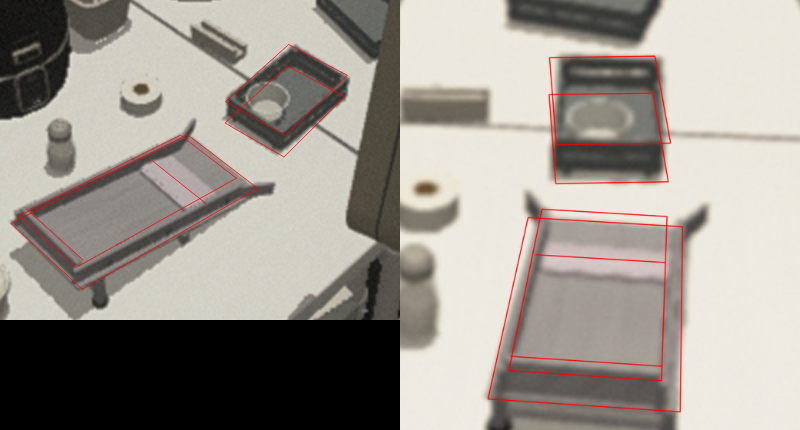

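The overlay puts the deck outline within about 5 mm and the crate within about 8 mm, with its yaw uncertain. I'll move over the area behind the crate and use the wrist camera for a closer look.

step_arm --deltas '[{"offset":[4.7,-1.1,0],"roll":0},{"offset":[4.7,-1.1,0],"roll":0},{"offset":[4.7,-1.1,0],"roll":0},{"offset":[4.7,-1.1,0],"roll":0},{"offset":[4.7,-1.1,0],"roll":0},{"offset":[4.7,-1.1,0],"roll":0},{"offset":[4.7,-1.1,0],"roll":0},{"offset":[4.7,-1.1,0],"roll":0},{"offset":[0,0,0],"roll":-0.18},{"offset":[0,0,0],"roll":-0.18},{"offset":[0,0,0],"roll":-0.18},{"offset":[0,0,0],"roll":-0.18}]' --fingers 6

```text
t: 3.7
tool_pos: [0.5216, -0.3626, 0.2186]
orientation: [-2.714, -1.583, 0.0]
force: [-0.5, -0.1, 0.1]
opening: 0.0601
```

step_arm --deltas '[{"offset":[0,0,0],"roll":-0.18},{"offset":[0,0,0],"roll":-0.18},{"offset":[0,0,0],"roll":-0.16},{"offset":[0,0,0],"roll":0}]'

```text
t: 4.2
tool_pos: [0.5216, -0.3626, 0.2186]
orientation: [-2.224, -2.219, 0.0]
force: [-0.7, 0.1, -0.5]
opening: 0.0601
```

```bash
cat > look.py <<'E'
from fit import *
import sys
def look(tag,names=("scene","side","wrist"),d0=(.5145,-.049,1.5475),c0=(.518,-.1925,1.62),onslope=False):
    s=robot.read_state(); print("t",s["t"],"pos",np.round(s["tool_pos"],4),"F",np.round(s["force"],1))
    M=R.from_rotvec(s["orientation"]).as_matrix();print("tool x ang",np.arctan2(M[1,0],M[0,0]).round(4),"q",np.round(s["q"],2))
    P=[cams.read_camera(n) for n in names]
    d=fit(P,DP,d0,True); c=fit(P,CP,c0,False); print("deck",d.round(4),"crate",c.round(4))
    e=R.from_euler('z',-d[2]).apply([c[0]-d[0],c[1]-d[1],0]);print("crate in deck",e.round(4),"dyaw",(c[2]-d[2]).round(3))
    return P,d,c
E
python3 - <<'E'
from look import *
P,d,c=look("w")
im=P[2]["pixels"].copy();draw(im,P[2],d,True,DPOLY);draw(im,P[2],c,False,CPOLY)
cv2.imwrite("pics/w1.png",im[:,:,::-1]); np.savez("raw1",im=P[2]["pixels"])
E
```

```text
t 4.2 pos [ 0.5216 -0.3626  0.2186] F [-0.7  0.1 -0.5]
tool x ang 1.5688 q [-0.69  0.23  1.38 -0.    1.53 -0.69]
   deck 5 [1.9 0.6]
   deck 6 [-0.3  0.7]
   lip 5 [-1.4 -1. ]
   end_stop 5 [ 1.4 -0.5]
   end_stop 6 [-0.   1.9]
   crate 5 [ 1.7 -2.7]
   crate 6 [2.4 2.2]
   crate_center 5 [2.5 3.5]
   crate_center 6 [ 0.7 -4.6]
   crate_rear 5 [-1.9 -0.5]
   crate_rear 6 [0.5 0.9]
   crate_rear 7 [ 0.3 -0.4]
   crate_front 5 [-0.  -2.7]
   crate_front 6 [-1.5 -0.9]
deck [ 0.5089 -0.0496  1.5084] crate [ 0.5209 -0.1967  1.5746]
crate in deck [-0.146  -0.0211  0.    ] dyaw 0.066
```

View pics/w1.png

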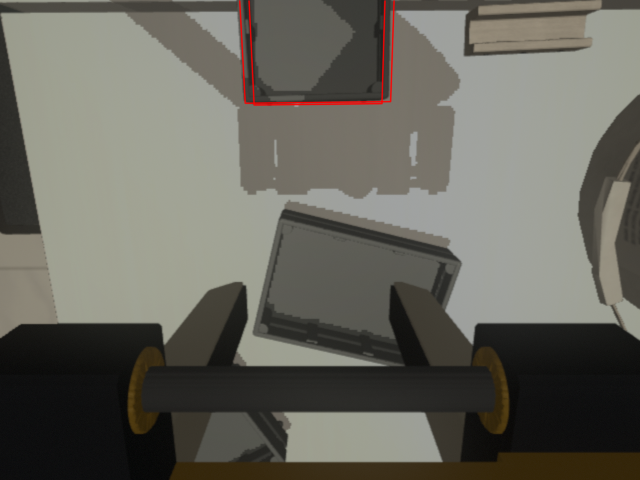

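The wrist view shows the crate at the top (columns 243–388, rear edge at row 103). The overlay fits it well, with yaw about 1.57. A look-alike lies right below the gripper, leaving a gap of about 10 cm behind the target. I'll move forward and up to see the mouth of the stand.

step_arm --deltas '[{"offset":[2.5,0,-2.5],"roll":0},{"offset":[2.5,0,-2.5],"roll":0},{"offset":[2.5,0,-2.5],"roll":0},{"offset":[2.5,0,-2.5],"roll":0},{"offset":[2.5,0,-2],"roll":0},{"offset":[0,0,0],"roll":0},{"offset":[0,0,0],"roll":0}]'

```text
t: 6.28
tool_pos: [0.5216, -0.2377, 0.3379]
orientation: [-2.222, -2.22, 0.001]
force: [0.2, 0.3, -0.6]
opening: 0.0598
```

```bash
python3 - <<'E'
from look import *
P,d,c=look("w",d0=(.51,-.0495,1.53),c0=(.521,-.1967,1.575))
im=P[2]["pixels"].copy();np.savez("raw2",im=im,**{k:P[2][k] for k in("fx","fy","cx","cy","extrinsics")})
draw(im,P[2],d,True,DPOLY);draw(im,P[2],c,False,CPOLY)
cv2.imwrite("pics/w2.png",im[:,:,::-1])
E
```

```text
t 6.275 pos [ 0.5216 -0.2377  0.3379] F [ 0.2  0.3 -0.6]
tool x ang 1.5701 q [-0.52  0.04  1.37 -0.    1.73 -0.52]
   deck 8 [1.2 3.9]
   deck 9 [-1.7 -0.6]
   deck 10 [ 0.4 -0.4]
   lip 8 [ 1.1 -0. ]
   lip 9 [ 1.6 -2. ]
   end_stop 8 [0.4 0.4]
   end_stop 9 [-1.4  0.7]
   crate 8 [ 2.6 -2.6]
   crate 9 [1.3 3.5]
   crate 10 [1.6 0.2]
   crate_center 8 [ 0.6 -1. ]
   crate_center 9 [ 0.6 -2.6]
   crate_center 10 [ 1.8 -0. ]
   crate_rear 8 [-3.2  0.5]
   crate_rear 9 [ 1.3 -0.8]
   crate_rear 10 [-0.6 -2.2]
   crate_front 8 [-0.9 -0.8]
   crate_front 10 [-1.6  0.2]
deck [ 0.5069 -0.048   1.5129] crate [ 0.5193 -0.1953  1.5944]
crate in deck [-0.1463 -0.0209  0.    ] dyaw 0.082
```

View pics/w2.png

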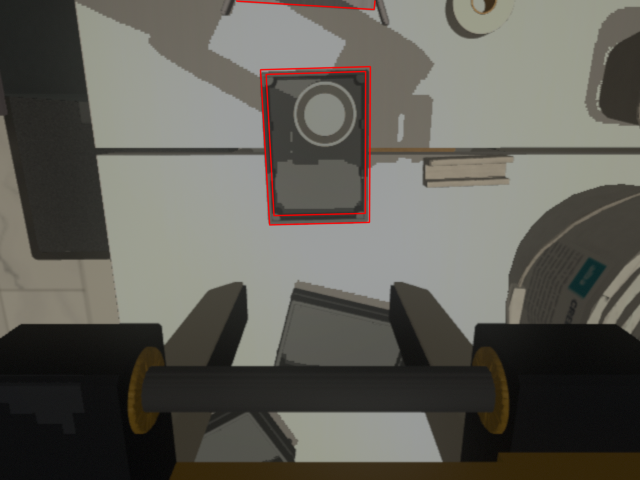

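The wrist view shows the crate (cols 263–370, rows 68–223) fitted very well and the cup at (325,113). The flare tips at about cols 227 and 385 put the mouth centre roughly 10 mm left of the crate. I'll go 13 cm further for the deck's yaw.

step_arm --deltas '[{"offset":[3.3,0,0],"roll":0},{"offset":[3.3,0,0],"roll":0},{"offset":[3.3,0,0],"roll":0},{"offset":[3.3,0,0],"roll":0},{"offset":[0,0,0],"roll":0},{"offset":[0,0,0],"roll":0}]'

```text
t: 8.22
tool_pos: [0.5218, -0.1061, 0.3387]
orientation: [2.222, 2.22, -0.0]
force: [0.3, 0.4, -0.1]
opening: 0.0603
```

```bash
python3 - <<'E'
from look import *
P,d,c=look("w",d0=(.508,-.048,1.53),c0=(.519,-.1953,1.59))
im=P[2]["pixels"].copy();np.savez("raw3",im=im,**{k:P[2][k] for k in("fx","fy","cx","cy","extrinsics")})
draw(im,P[2],d,True,DPOLY);draw(im,P[2],c,False,CPOLY)
cv2.imwrite("pics/w3.png",im[:,:,::-1])
d2=fit(P[2:],DP,d,True);print("wrist only",d2)
E
```

```text
t 8.225 pos [ 0.5218 -0.1061  0.3387] F [ 0.3  0.4 -0.1]
tool x ang 1.57 q [-0.3  -0.07  1.48 -0.    1.74 -0.3 ]
   deck 11 [-0.2  1.6]
   deck 12 [-1.5 -0.3]
   deck 13 [-0.2  2.9]
   lip 11 [-0.5 -0.3]
   lip 12 [ 3.2 -1. ]
   lip 13 [ 0.1 -0.9]
   end_stop 12 [-0.2  0.4]
   crate 11 [3.2 0.7]
   crate 12 [-0.1  0.7]
   crate 13 [-4.5  1.3]
   crate_center 11 [-0.6  4.3]
   crate_center 12 [ 5.4 -1.5]
   crate_center 13 [0.5 1.3]
   crate_rear 11 [-0.8 -0.3]
   crate_rear 12 [ 1.7 -2.2]
   crate_rear 13 [ 1.2 -2.2]
   crate_front 11 [-2.6 -3.2]
   crate_front 12 [-3.4 -0.6]
   crate_front 13 [-0.2 -1.1]
deck [ 0.5058 -0.0502  1.4946] crate [ 0.5169 -0.1966  1.5719]
crate in deck [-0.1451 -0.0222  0.    ] dyaw 0.077
   deck 13 [-0.1  2.6]
   lip 13 [ 0.1 -1.2]
wrist only [ 0.50591137 -0.04983386  1.49568696]
```

View pics/w3.png

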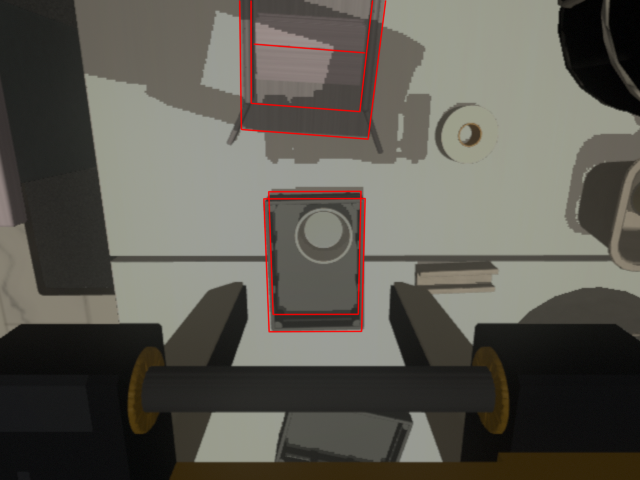

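The deck fit overlays well (foot edge from (243,129) to (368,139), yaw about 1.50). The crate has to shift about 20 mm left and turn about -0.07 rad.

The plan:
- Roll the tool 90° and straddle the rear wall with one finger inside and one outside.
- Grip lightly to align the crate on the table.
- Loosen, push with the outer finger and pull with the inner one.

step_arm --deltas '[{"offset":[-3.33,-0.08,4.4],"roll":0},{"offset":[-3.33,-0.08,4.4],"roll":0},{"offset":[-3.33,-0.08,4.4],"roll":0},{"offset":[-3.33,-0.08,4.4],"roll":0},{"offset":[-3.33,-0.08,4.4],"roll":0},{"offset":[0,0,0],"roll":0.18},{"offset":[0,0,0],"roll":0.18},{"offset":[0,0,0],"roll":0.18},{"offset":[0,0,0],"roll":0.18},{"offset":[0,0,0],"roll":0.18},{"offset":[0,0,0],"roll":0.18},{"offset":[0,0,0],"roll":0.18}]' --fingers 3.5

```text
t: 11.08
tool_pos: [0.5177, -0.2722, 0.1186]
orientation: [-3.105, -0.475, -0.0]
force: [-0.6, 0.6, -0.7]
opening: 0.035
```

step_arm --deltas '[{"offset":[0,0,0],"roll":0.16},{"offset":[0,0,0],"roll":0.15},{"offset":[0,0,0],"roll":0}]'

```text
t: 11.45
tool_pos: [0.5177, -0.2721, 0.1186]
orientation: [-3.142, -0.001, 0.0]
force: [-1.4, 0.5, -0.0]
opening: 0.0349
```

```bash
python3 - <<'E'
from look import *
P,d,c=look("w",d0=(.506,-.05,1.50),c0=(.518,-.196,1.575))
q=P[1];im=cv2.resize(q["pixels"][200:270,280:390],None,fx=6,fy=6,interpolation=2);cv2.imwrite("pics/d4.png",im[:,:,::-1])
E
```

```text
t 11.45 pos [ 0.5177 -0.2721  0.1186] F [-1.4  0.5 -0. ]
tool x ang 0.0007 q [-0.57  0.16  1.64  0.    1.34  1.  ]
   deck 14 [0.8 0.1]
   deck 15 [-1.1  0.1]
   lip 14 [-0.6 -0.5]
   lip 15 [3. 0.]
   end_stop 14 [2.  0.4]
   end_stop 15 [-2.1  1.5]
   crate 14 [3.2 1.4]
   crate 15 [3.4 3.8]
   crate 16 [-3.6 -0.2]
   crate_center 14 [0.2 2.9]
   crate_center 15 [1.1 0.5]
   crate_center 16 [ 0.2 -0.2]
   crate_rear 14 [1.2 4.2]
   crate_rear 15 [-0.3 -0.1]
   crate_rear 16 [ 2.3 -0.4]
   crate_front 14 [ 0.6 -0.5]
   crate_front 15 [-2.1  1.4]
deck [ 0.5087 -0.0528  1.5197] crate [ 0.5183 -0.1953  1.6002]
crate in deck [-0.1419 -0.0169  0.    ] dyaw 0.08
```

View pics/d4.png

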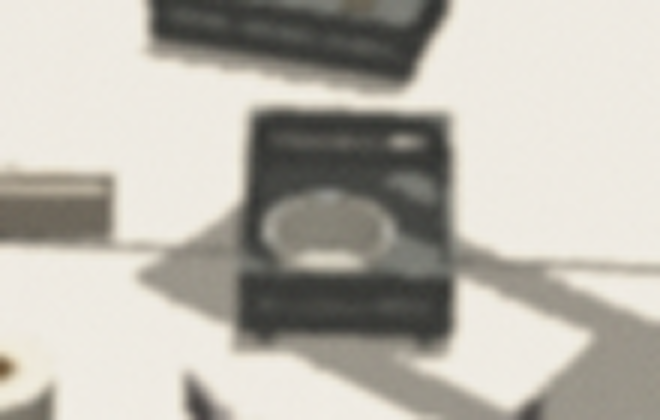

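step_arm --deltas '[{"offset":[0,0,3],"roll":0},{"offset":[0,0,3],"roll":0},{"offset":[0,0,2.4],"roll":0},{"offset":[0,0,1.4],"roll":0},{"offset":[0,0,0],"roll":0}]'

```text
t: 13.28
tool_pos: [0.5169, -0.2717, 0.0196]
orientation: [-3.14, 0.0, 0.003]
force: [0.3, 1.5, 0.4]
opening: 0.0351
```

step_arm --deltas '[{"offset":[0,0,0],"roll":0},{"offset":[0,0,0],"roll":0},{"offset":[0,0,0],"roll":0},{"offset":[0,0,0],"roll":0}]' --fingers 0 --grip_force 12

```text
t: 13.78
tool_pos: [0.518, -0.2725, 0.0213]
orientation: [3.141, -0.0, 0.001]
force: [-0.7, -0.8, 2.2]
opening: 0.0049
```

Gripped the wall (4.9 mm opening). Now I'll slide it into line with the mouth.

step_arm --deltas '[{"offset":[-0.14,-0.2,0],"roll":0.007},{"offset":[-0.28,-0.45,0],"roll":0.007},{"offset":[-0.28,-0.45,0],"roll":0.007},{"offset":[-0.28,-0.45,0],"roll":0.007},{"offset":[-0.28,-0.45,0],"roll":0.007},{"offset":[-0.28,-0.45,0],"roll":0.007},{"offset":[-0.28,-0.45,0],"roll":0.007},{"offset":[-0.28,-0.45,0],"roll":0.007},{"offset":[-0.14,-0.25,0],"roll":0.005},{"offset":[0,0,0],"roll":0}]'

```text
t: 15.02
tool_pos: [0.4967, -0.2354, 0.0213]
orientation: [3.14, -0.096, 0.002]
force: [1.0, -2.4, 6.5]
opening: 0.0048
```

```bash
python3 - <<'E'
from look import *
P,d,c=look("w",d0=(.507,-.05,1.51),c0=(.50,-.16,1.51))
o=[]
q=P[1];o.append(cv2.resize(q["pixels"][205:345,270:390],(480,560),interpolation=2))
q=P[0];o.append(cv2.resize(q["pixels"][200:350,250:330],(299,560),interpolation=2))
cv2.imwrite("pics/d5.png",np.hstack(o)[:,:,::-1])
E
```

```text
t 15.025 pos [ 0.4967 -0.2354  0.0213] F [ 1.  -2.4  6.5]
tool x ang -0.0613 q [-0.54  0.18  1.81  0.    1.15  1.1 ]
   deck 17 [1.8 0.6]
   deck 18 [-1.8  0.7]
   lip 17 [ 0.  -0.2]
   end_stop 17 [1.7 0.1]
   end_stop 18 [-0.7  1.6]
   crate 17 [2.4 3. ]
   crate 18 [0.7 3.9]
   crate 19 [-1.3 -1.5]
   crate_center 17 [ 1.2 -1.9]
   crate_center 18 [ 1.5 -1.5]
   crate_center 19 [0.5 0.5]
   crate_rear 17 [-1.6 -1.7]
   crate_rear 18 [1.5 0.9]
   crate_front 17 [-0.1 -1.5]
   crate_front 18 [ 0.4 -1.8]
deck [ 0.507  -0.0476  1.5074] crate [ 0.505  -0.1588  1.5432]
crate in deck [-0.1111 -0.005   0.    ] dyaw 0.036
```

View pics/d5.png

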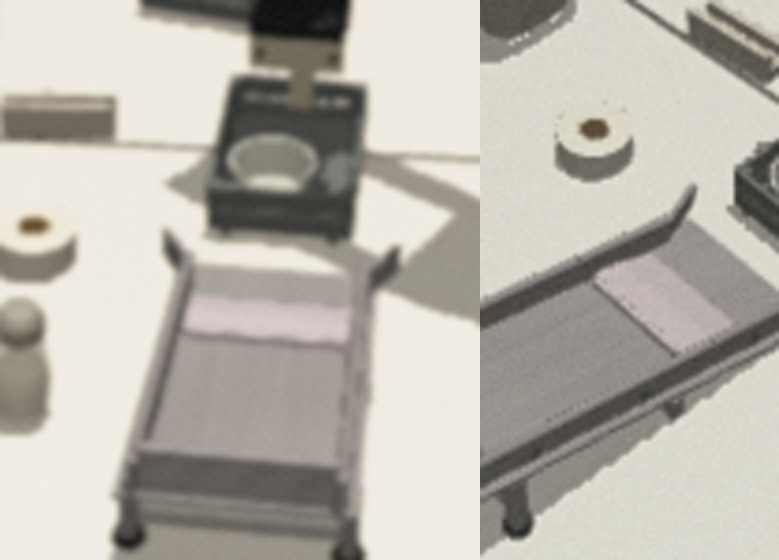

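The crate is lined up with the mouth: y about -0.002 to -0.005 m, yaw error about 0.0–0.03. I'll loosen the grip and push with the outer finger.

step_arm --deltas '[{"offset":[0,0,0],"roll":0},{"offset":[0,0,0],"roll":0},{"offset":[0,0,-0.3],"roll":0},{"offset":[0,-0.4,0],"roll":0},{"offset":[0,-0.5,0],"roll":0},{"offset":[0,-0.5,0],"roll":0},{"offset":[0,-0.6,0],"roll":0},{"offset":[0,-0.6,0],"roll":0},{"offset":[0,-0.6,0],"roll":0},{"offset":[0,-0.6,0],"roll":0},{"offset":[0,-0.6,0],"roll":0},{"offset":[0,-0.6,0],"roll":0}]' --fingers 2

```text
t: 17.73
tool_pos: [0.4993, -0.1853, 0.0236]
orientation: [3.14, -0.096, -0.0]
force: [-0.2, -3.5, -0.9]
opening: 0.0199
```

step_arm --deltas '[{"offset":[0,-0.6,0],"roll":0},{"offset":[0,-0.6,0],"roll":0},{"offset":[0,-0.6,0],"roll":0},{"offset":[0,-0.6,-0.05],"roll":0},{"offset":[0,-0.6,-0.05],"roll":0},{"offset":[0,-0.6,-0.05],"roll":0},{"offset":[0,-0.6,-0.05],"roll":0},{"offset":[0,-0.6,0],"roll":0}]'

```text
t: 18.73
tool_pos: [0.5024, -0.1376, 0.0258]
orientation: [3.14, -0.096, 0.0]
force: [0.3, -5.0, -2.2]
opening: 0.0203
```

```bash
cat > chk.py <<'E'
from fit import *
d=np.array((.507,-.049,1.51)); 
def Td(X):  # world->deck
    M=R.from_euler('z',d[2])*R.from_euler('y',-a); return M.inv().apply(np.array(X)-[d[0],d[1],0])
def chk():
    s=robot.read_state();h=R.from_euler('z',-d[2]).apply(s["tool_pos"]-[d[0],d[1],0]);print("t",s["t"],"tcp hor X,y,z",h.round(4),"F",np.round(s["force"],1),"open",round(s["opening"],4))
    P=[cams.read_camera(n) for n in("scene","side","wrist")]
    for n in("crate_rear","crate_front","crate_center","sauce_cup_center"):
        best=None
        obs=[]
        for p in P:
            for r in cams.pinpoint(p,n)[:3]:
                # keep reports near the stand axis
                w=Td(onz(p,r["xy"],.03))
                if r["score"]>.3 and abs(w[1])<.05 and w[0]>-.22: obs.append((p,r["xy"])); break
        # in-plane: solve deck-plane x,y and triangulated z
        for o in obs: 
            M=R.from_euler('z',d[2])*R.from_euler('y',-a); n0=M.apply([0,0,1]);zz={"crate_center":.023,"sauce_cup_center":.027}.get(n,0)
            og,dr=ray(*o);t=(zz-n0@(og-[d[0],d[1],0]))/(n0@dr);print(n,"shot",o[0]["shot"],"deck-plane",Td(og+t*dr).round(4),end=" ")
        if len(obs)>1: print("tri",Td(tri(obs)).round(4))
    return P
E
python3 - <<'E'
from chk import *
P=chk()
q=P[1];o=cv2.resize(q["pixels"][205:345,270:390],(480,560),interpolation=2);cv2.imwrite("pics/d6.png",o[:,:,::-1])
E
```

```text
t 18.725 tcp hor X,y,z [-0.0887 -0.0008  0.0258] F [ 0.3 -5.  -2.2] open 0.0203
crate_rear shot 20 deck-plane [-0.1174 -0.0345 -0.    ] crate_rear shot 21 deck-plane [-0.1378 -0.0079 -0.    ] crate_rear shot 22 deck-plane [-0.0959  0.0045 -0.    ] tri [-0.0874 -0.0076  0.0262]
crate_front shot 20 deck-plane [ 0.0682 -0.0037 -0.    ] crate_front shot 21 deck-plane [ 0.0615  0.0078 -0.    ] tri [0.0805 0.0076 0.0114]
crate_center shot 20 deck-plane [-0.0278 -0.0213  0.023 ] crate_center shot 21 deck-plane [-0.0065 -0.0035  0.023 ] crate_center shot 22 deck-plane [-0.0091  0.0003  0.023 ] tri [-0.0106 -0.0056  0.0304]
sauce_cup_center shot 20 deck-plane [ 0.0253 -0.0092  0.027 ] sauce_cup_center shot 21 deck-plane [ 0.0211 -0.014   0.027 ] sauce_cup_center shot 22 deck-plane [ 0.0266 -0.0117  0.027 ] tri [ 0.0254 -0.0118  0.0278]
```

View pics/d6.png

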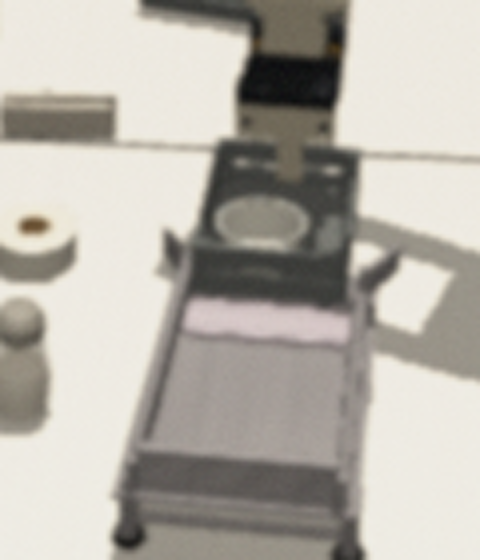

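The crate front is in the rails (about 0.065 m up the deck, y within a few mm). The cup is upright, and the push force of about 5 N is in the expected range. I'll keep going.

step_arm --deltas '[{"offset":[0,-0.4,-0.05],"roll":0},{"offset":[0,-0.6,-0.05],"roll":0},{"offset":[0,-0.6,-0.05],"roll":0},{"offset":[0,-0.6,-0.05],"roll":0},{"offset":[0,-0.6,-0.05],"roll":0},{"offset":[0,-0.6,-0.05],"roll":0},{"offset":[0,-0.6,-0.05],"roll":0},{"offset":[0,-0.6,-0.05],"roll":0},{"offset":[0,-0.6,-0.05],"roll":0},{"offset":[0,-0.6,-0.05],"roll":0},{"offset":[0,-0.6,-0.05],"roll":0},{"offset":[0,-0.6,-0.05],"roll":0}]'

```text
t: 20.98
tool_pos: [0.5066, -0.0675, 0.0317]
orientation: [3.14, -0.096, 0.0]
force: [-0.1, -4.4, -1.8]
opening: 0.0201
```

step_arm --deltas '[{"offset":[0,-0.6,-0.1],"roll":0},{"offset":[0,-0.6,-0.1],"roll":0},{"offset":[0,-0.6,-0.1],"roll":0},{"offset":[0,-0.6,-0.1],"roll":0},{"offset":[0,-0.6,-0.12],"roll":0},{"offset":[0,-0.6,-0.12],"roll":0},{"offset":[0,-0.6,-0.12],"roll":0},{"offset":[0,-0.6,-0.12],"roll":0},{"offset":[0,-0.6,-0.12],"roll":0}]'

```text
t: 22.1
tool_pos: [0.5102, -0.014, 0.0421]
orientation: [3.139, -0.096, 0.001]
force: [-1.0, -7.1, 0.8]
opening: 0.0199
```

```bash
python3 - <<'E'
from chk import *
P=chk()
E
```

```text
t 22.1 tcp hor X,y,z [ 0.0351 -0.001   0.0421] F [-1.  -7.1  0.8] open 0.0199
crate_rear shot 23 deck-plane [ 0.0232 -0.0129  0.    ] crate_rear shot 24 deck-plane [ 0.0107 -0.0175  0.    ] crate_rear shot 25 deck-plane [ 0.0334 -0.0011  0.    ] tri [ 0.0346 -0.0088  0.0114]
crate_front shot 23 deck-plane [ 0.2001  0.004  -0.    ] crate_front shot 24 deck-plane [ 0.1948 -0.0003  0.    ] tri [ 0.1978  0.0012 -0.0004]
crate_center shot 23 deck-plane [ 0.1022 -0.0115  0.023 ] crate_center shot 24 deck-plane [ 0.1132 -0.0084  0.023 ] crate_center shot 25 deck-plane [ 0.1188 -0.0005  0.023 ] tri [ 0.1148 -0.0053  0.0292]
sauce_cup_center shot 23 deck-plane [ 0.1473 -0.0158  0.027 ] sauce_cup_center shot 24 deck-plane [ 0.1439 -0.0142  0.027 ] sauce_cup_center shot 25 deck-plane [ 0.1546 -0.0104  0.027 ] tri [ 0.152  -0.0126  0.0317]
```

step_arm --deltas '[{"offset":[0,-0.4,-0.1],"roll":0},{"offset":[0,-0.6,-0.13],"roll":0},{"offset":[0,-0.6,-0.15],"roll":0},{"offset":[0,-0.6,-0.17],"roll":0},{"offset":[0,-0.6,-0.18],"roll":0},{"offset":[0,-0.6,-0.18],"roll":0},{"offset":[0,-0.6,-0.18],"roll":0},{"offset":[0,-0.6,-0.15],"roll":0},{"offset":[0,-0.6,-0.15],"roll":0},{"offset":[0,-0.5,-0.12],"roll":0},{"offset":[0,-0.4,-0.1],"roll":0},{"offset":[0,-0.4,-0.08],"roll":0}]'

```text
t: 24.35
tool_pos: [0.5137, 0.0511, 0.0585]
orientation: [3.14, -0.096, -0.0]
force: [-0.3, -3.7, -2.9]
opening: 0.02
```

```bash
python3 - <<'E'
from chk import *
P=chk()
E
```

```text
t 24.35 tcp hor X,y,z [ 0.1003 -0.0006  0.0585] F [-0.3 -3.7 -2.9] open 0.02
crate_rear shot 26 deck-plane [ 0.0877 -0.0132 -0.    ] crate_rear shot 27 deck-plane [ 0.0826 -0.0113 -0.    ] crate_rear shot 28 deck-plane [ 0.0992 -0.0001 -0.    ] tri [ 0.1001 -0.0063  0.0105]
crate_front shot 26 deck-plane [ 0.2692  0.0011 -0.    ] crate_front shot 27 deck-plane [0.2755 0.007  0.    ] tri [0.2724 0.0051 0.0009]
crate_center shot 26 deck-plane [ 0.1832 -0.0148  0.023 ] crate_center shot 27 deck-plane [ 0.1603 -0.0077  0.023 ] crate_center shot 28 deck-plane [ 0.1819 -0.0028  0.023 ] tri [ 0.1836 -0.0073  0.0319]
sauce_cup_center shot 26 deck-plane [ 0.2123 -0.0139  0.027 ] sauce_cup_center shot 27 deck-plane [ 0.2073 -0.0102  0.027 ] sauce_cup_center shot 28 deck-plane [ 0.2177 -0.0115  0.027 ] tri [ 0.2156 -0.0111  0.0309]
```

step_arm --deltas '[{"offset":[0,-0.3,-0.06],"roll":0},{"offset":[0,-0.3,-0.06],"roll":0},{"offset":[0,-0.3,-0.06],"roll":0},{"offset":[0,-0.3,-0.06],"roll":0},{"offset":[0,-0.3,-0.06],"roll":0},{"offset":[0,-0.3,-0.06],"roll":0},{"offset":[0,-0.3,-0.06],"roll":0},{"offset":[0,-0.3,-0.06],"roll":0}]'

```text
t: 26.1
tool_pos: [0.5153, 0.0751, 0.0633]
orientation: [3.14, -0.096, -0.0]
force: [-0.8, -3.3, -1.9]
opening: 0.02
```

```bash
python3 - <<'E'
from chk import *
P=chk()
o=[cv2.resize(P[1]["pixels"][235:335,290:370],(448,560),interpolation=2),cv2.resize(P[0]["pixels"][240:340,220:282],(347,560),interpolation=2)]
cv2.imwrite("pics/d7.png",np.hstack(o)[:,:,::-1])
E
```

```text
t 26.1 tcp hor X,y,z [ 0.1244 -0.0007  0.0633] F [-0.8 -3.3 -1.9] open 0.02
crate_rear shot 29 deck-plane [ 0.1192 -0.0056 -0.    ] crate_rear shot 30 deck-plane [ 0.1184  0.0007 -0.    ] crate_rear shot 31 deck-plane [ 0.1264 -0.0028 -0.    ] tri [ 0.1253 -0.0014  0.0039]
crate_front shot 30 deck-plane [0.2914 0.0025 0.    ] crate_front shot 31 deck-plane [ 0.2063 -0.0043 -0.    ] tri [ 0.2155  0.0037 -0.0425]
crate_center shot 29 deck-plane [ 0.1956 -0.004   0.023 ] crate_center shot 30 deck-plane [0.2037 0.0033 0.023 ] crate_center shot 31 deck-plane [ 0.2052 -0.0036  0.023 ] tri [ 0.2024 -0.0004  0.0246]
sauce_cup_center shot 29 deck-plane [ 0.2436 -0.0094  0.027 ] sauce_cup_center shot 30 deck-plane [ 0.2489 -0.0167  0.027 ] sauce_cup_center shot 31 deck-plane [ 0.2416 -0.0134  0.027 ] tri [ 0.242  -0.014   0.0237]
```

View pics/d7.png

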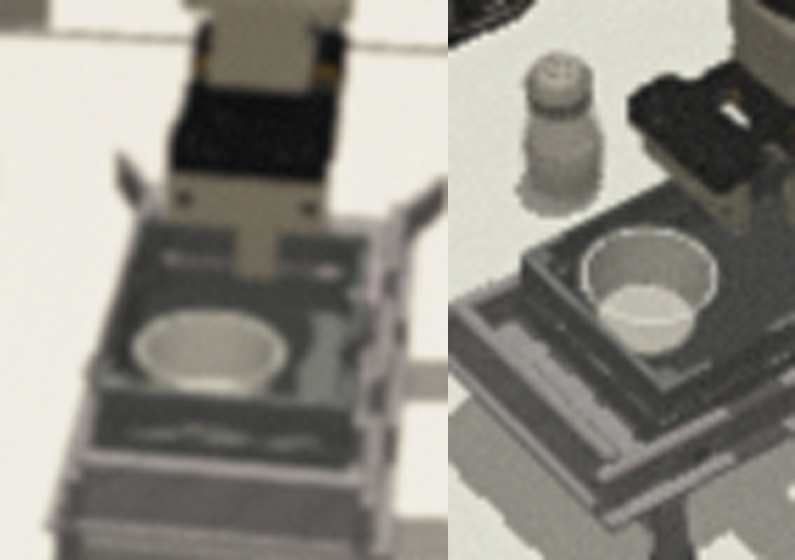

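Rear x is about 0.125, and the triangulated rear height fell from 10 to 4 mm. It has probably dropped already, with a gap left before the end stop. I'll push 9 mm more so that it clears any keeper setting.

step_arm --deltas '[{"offset":[0,-0.2,-0.04],"roll":0},{"offset":[0,-0.3,-0.06],"roll":0},{"offset":[0,-0.3,-0.06],"roll":0},{"offset":[0,-0.2,-0.04],"roll":0},{"offset":[0,0,0],"roll":0}]'

```text
t: 27.48
tool_pos: [0.5159, 0.0845, 0.0654]
orientation: [3.139, -0.096, -0.0]
force: [-1.0, -4.3, 1.1]
opening: 0.0199
```

```bash
python3 - <<'E'
from chk import *
P=chk()
E
```

```text
t 27.475 tcp hor X,y,z [ 0.1338 -0.0008  0.0654] F [-1.  -4.3  1.1] open 0.0199
crate_rear shot 32 deck-plane [ 0.1367 -0.0067 -0.    ] crate_rear shot 33 deck-plane [ 0.1242 -0.0053  0.    ] crate_rear shot 34 deck-plane [ 0.1354 -0.0022  0.    ] tri [ 0.1378 -0.0042  0.0052]
crate_front shot 32 deck-plane [0.2929 0.0069 0.    ] crate_front shot 33 deck-plane [ 0.2909  0.0053 -0.    ] tri [ 2.921e-01  5.900e-03 -1.000e-04]
crate_center shot 32 deck-plane [ 0.2191 -0.0077  0.023 ] crate_center shot 33 deck-plane [ 0.2093 -0.0035  0.023 ] crate_center shot 34 deck-plane [ 0.2156 -0.0034  0.023 ] tri [ 0.2174 -0.0046  0.0256]
sauce_cup_center shot 32 deck-plane [ 0.2517 -0.0093  0.027 ] sauce_cup_center shot 33 deck-plane [ 0.2501 -0.0151  0.027 ] sauce_cup_center shot 34 deck-plane [ 0.2518 -0.0125  0.027 ] tri [ 0.251  -0.0127  0.0265]
```

Rear is at about 0.1355, and rear and centre heights fit a dropped crate. I'll back off, lower the inner finger to just above the crate floor, then creep back.

step_arm --deltas '[{"offset":[0,0.4,0],"roll":0},{"offset":[0,0,0.6],"roll":0},{"offset":[0,0,0.6],"roll":0},{"offset":[0,0,0.4],"roll":0},{"offset":[0,0.2,0],"roll":0},{"offset":[0,0.2,0.04],"roll":0},{"offset":[0,0,0],"roll":0}]'

```text
t: 29.1
tool_pos: [0.5156, 0.0767, 0.0491]
orientation: [-3.14, 0.096, -0.001]
force: [-0.6, 0.2, -0.7]
opening: 0.0198
```

step_arm --deltas '[{"offset":[0,0.15,0.03],"roll":0},{"offset":[0,0.15,0.03],"roll":0},{"offset":[0,0,0],"roll":0}]'

```text
t: 29.48
tool_pos: [0.5154, 0.0739, 0.0484]
orientation: [-3.14, 0.096, -0.0]
force: [-0.4, 1.5, 0.7]
opening: 0.0198
```

step_arm --deltas '[{"offset":[0,0.1,0.02],"roll":0},{"offset":[0,0.1,0.02],"roll":0},{"offset":[0,0,0],"roll":0}]'

```text
t: 29.85
tool_pos: [0.5152, 0.0719, 0.048]
orientation: [-3.14, 0.096, -0.0]
force: [1.1, 1.6, 1.1]
opening: 0.0199
```

step_arm --deltas '[{"offset":[0,0.1,0.02],"roll":0},{"offset":[0,0.1,0.02],"roll":0}]'

```text
t: 30.1
tool_pos: [0.5151, 0.0699, 0.0476]
orientation: [-3.14, 0.096, -0.0]
force: [0.3, 1.8, 2.3]
opening: 0.02
```

step_arm --deltas '[{"offset":[0,0.1,0.02],"roll":0}]'

```text
t: 30.22
tool_pos: [0.515, 0.0689, 0.0473]
orientation: [-3.14, 0.096, -0.0]
force: [0.0, 1.4, 1.7]
opening: 0.0199
```

step_arm --deltas '[{"offset":[0,0.1,0.02],"roll":0}]'

```text
t: 30.35
tool_pos: [0.5149, 0.0678, 0.0471]
orientation: [-3.14, 0.096, -0.0]
force: [-0.3, 2.9, 0.8]
opening: 0.0202
```

step_arm --deltas '[{"offset":[0,0.08,0.017],"roll":0}]'

```text
t: 30.48
tool_pos: [0.5148, 0.067, 0.0469]
orientation: [-3.14, 0.096, 0.0]
force: [-0.3, 1.8, 1.7]
opening: 0.0199
```

step_arm --deltas '[{"offset":[0,0.08,0.017],"roll":0}]'

```text
t: 30.6
tool_pos: [0.5148, 0.0662, 0.0468]
orientation: [-3.14, 0.096, -0.0]
force: [-0.2, 2.2, 1.6]
opening: 0.0199
```

step_arm --deltas '[{"offset":[0,0.08,0.017],"roll":0}]'

```text
t: 30.72
tool_pos: [0.5147, 0.0655, 0.0466]
orientation: [-3.14, 0.096, 0.0]
force: [0.4, 1.7, 2.1]
opening: 0.0198
```

step_arm --deltas '[{"offset":[0,0.08,0.017],"roll":0}]'

```text
t: 30.85
tool_pos: [0.5147, 0.0647, 0.0465]
orientation: [-3.14, 0.096, -0.0]
force: [0.5, 1.9, 1.7]
opening: 0.0203
```

```bash
python3 - <<'E'
from chk import *
P=chk()
E
```

```text
t 30.85 tcp hor X,y,z [ 0.1139 -0.0008  0.0465] F [0.5 1.9 1.7] open 0.0203
crate_rear shot 35 deck-plane [ 0.1251 -0.0031  0.    ] crate_rear shot 36 deck-plane [ 0.1257 -0.0162  0.    ] crate_rear shot 37 deck-plane [ 0.1262 -0.0023 -0.    ] tri [ 0.1257 -0.0078  0.0005]
crate_front shot 35 deck-plane [ 2.898e-01 -2.000e-04  0.000e+00] crate_front shot 36 deck-plane [ 0.2829 -0.0025  0.    ] tri [ 0.2895 -0.0009  0.0021]
crate_center shot 35 deck-plane [ 0.2039 -0.0103  0.023 ] crate_center shot 36 deck-plane [ 0.1981 -0.0074  0.023 ] crate_center shot 37 deck-plane [ 0.2055 -0.0045  0.023 ] tri [ 0.2054 -0.0069  0.0266]
sauce_cup_center shot 35 deck-plane [0.1264 0.017  0.027 ] sauce_cup_center shot 36 deck-plane [ 0.2404 -0.0094  0.027 ] tri [ 0.0701 -0.0299 -0.0545]
```

step_arm --deltas '[{"offset":[0,0.08,0.017],"roll":0}]'

```text
t: 31.72
tool_pos: [0.5147, 0.0641, 0.0463]
orientation: [-3.14, 0.096, -0.0]
force: [0.2, 2.6, 1.7]
opening: 0.0201
```

step_arm --deltas '[{"offset":[0,0.08,0.017],"roll":0}]'

```text
t: 31.85
tool_pos: [0.5146, 0.0632, 0.0461]
orientation: [-3.14, 0.096, -0.0]
force: [-0.4, 1.7, 1.0]
opening: 0.0198
```

step_arm --deltas '[{"offset":[0,0.08,0.017],"roll":0}]'

```text
t: 31.98
tool_pos: [0.5146, 0.0623, 0.046]
orientation: [-3.14, 0.096, -0.0]
force: [-0.4, 1.3, 1.6]
opening: 0.0199
```

step_arm --deltas '[{"offset":[0,0.08,0.017],"roll":0}]'

```text
t: 32.1
tool_pos: [0.5145, 0.0615, 0.0458]
orientation: [-3.14, 0.096, -0.0]
force: [0.6, 0.4, 2.7]
opening: 0.0199
```

step_arm --deltas '[{"offset":[0,0.08,0.017],"roll":0}]'

```text
t: 32.22
tool_pos: [0.5145, 0.0607, 0.0456]
orientation: [-3.14, 0.096, -0.0]
force: [0.2, 2.0, 1.4]
opening: 0.0205
```

step_arm --deltas '[{"offset":[0,0.08,0.017],"roll":0}]'

```text
t: 32.35
tool_pos: [0.5144, 0.0599, 0.0454]
orientation: [-3.14, 0.096, 0.0]
force: [-0.9, 3.3, 1.7]
opening: 0.0202
```

step_arm --deltas '[{"offset":[0,0.08,0.017],"roll":0}]'

```text
t: 32.48
tool_pos: [0.5144, 0.0596, 0.0454]
orientation: [-3.139, 0.096, -0.0]
force: [-0.2, 5.6, 2.6]
opening: 0.02
```

The lip has caught: force is rising and the TCP has stalled. I'll press a little more and hold.

step_arm --deltas '[{"offset":[0,0.04,0.005],"roll":0},{"offset":[0,0,0],"roll":0}]'

```text
t: 32.72
tool_pos: [0.5144, 0.0595, 0.0454]
orientation: [-3.139, 0.096, -0.0]
force: [0.7, 6.2, 1.7]
opening: 0.0202
```

step_arm --deltas '[{"offset":[0,0.06,0.01],"roll":0},{"offset":[0,0,0],"roll":0},{"offset":[0,0,0],"roll":0}]'

```text
t: 33.1
tool_pos: [0.5144, 0.0594, 0.0453]
orientation: [-3.138, 0.096, -0.0]
force: [-0.6, 8.8, 3.1]
opening: 0.0201
```

step_arm --deltas '[{"offset":[0,0.04,0],"roll":0},{"offset":[0,0,0],"roll":0},{"offset":[0,0,0],"roll":0},{"offset":[0,0,0],"roll":0},{"offset":[0,0,0],"roll":0},{"offset":[0,0,0],"roll":0}]'

```text
t: 33.85
tool_pos: [0.5144, 0.0593, 0.0453]
orientation: [-3.138, 0.096, -0.0]
force: [-0.5, 10.9, 2.6]
opening: 0.02
```

```bash
python3 - <<'E'
from chk import *
P=chk()
o=[cv2.resize(P[1]["pixels"][235:335,290:370],(448,560),interpolation=2),cv2.resize(P[0]["pixels"][240:340,220:282],(347,560),interpolation=2)]
cv2.imwrite("pics/d8.png",np.hstack(o)[:,:,::-1])
E
```

```text
t 33.85 tcp hor X,y,z [ 0.1085 -0.0008  0.0453] F [-0.5 10.9  2.6] open 0.02
crate_rear shot 38 deck-plane [ 0.115 -0.004  0.   ] crate_rear shot 39 deck-plane [ 0.1102 -0.003   0.    ] crate_rear shot 40 deck-plane [ 0.1204 -0.0034  0.    ] tri [ 0.1191 -0.0027  0.0034]
crate_front shot 38 deck-plane [ 0.2831  0.0047 -0.    ] crate_front shot 39 deck-plane [0.2811 0.0048 0.    ] tri [0.2836 0.0052 0.0012]
crate_center shot 38 deck-plane [ 0.209  -0.0104  0.023 ] crate_center shot 39 deck-plane [ 0.2089 -0.0018  0.023 ] crate_center shot 40 deck-plane [ 0.2013 -0.0028  0.023 ] tri [ 0.2057 -0.0048  0.0223]
sauce_cup_center shot 39 deck-plane [ 0.2328 -0.0104  0.027 ]
```

View pics/d8.png

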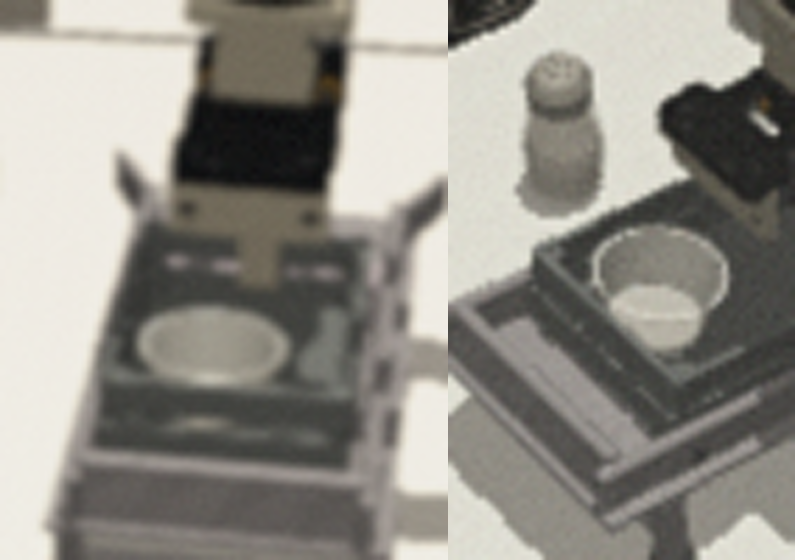

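The crate is flat on the deck with its rear at about 0.119, pressed at 10.9 N on the tool. The cup is upright. Now I'll unload, centre the fingers about the wall and lift out.

step_arm --deltas '[{"offset":[0,-0.1,0],"roll":0},{"offset":[0,-0.2,0],"roll":0},{"offset":[0,-0.2,0],"roll":0},{"offset":[0,0,-0.4],"roll":0},{"offset":[0,0,-1],"roll":0},{"offset":[0,0,-2],"roll":0},{"offset":[0,0,-3],"roll":0},{"offset":[0,0,-4],"roll":0},{"offset":[0,0,-4],"roll":0},{"offset":[0,0,0],"roll":0},{"offset":[0,0,0],"roll":0}]'

```text
t: 35.98
tool_pos: [0.5145, 0.0626, 0.1892]
orientation: [3.14, -0.096, 0.0]
force: [-1.1, -0.1, -1.0]
opening: 0.0198
```

```bash
python3 - <<'E'
from chk import *
P=chk()
o=[cv2.resize(P[1]["pixels"][235:335,290:370],(448,560),interpolation=2),cv2.resize(P[0]["pixels"][240:340,220:282],(347,560),interpolation=2)]
cv2.imwrite("pics/d9.png",np.hstack(o)[:,:,::-1])
E
```

```text
t 35.975 tcp hor X,y,z [ 0.1119 -0.0007  0.1892] F [-1.1 -0.1 -1. ] open 0.0198
crate_rear shot 41 deck-plane [ 0.1157 -0.0123 -0.    ] crate_rear shot 42 deck-plane [ 0.1102 -0.0093 -0.    ] crate_rear shot 43 deck-plane [ 0.1195 -0.0011 -0.    ] tri [ 0.122  -0.0059  0.0075]
crate_front shot 41 deck-plane [ 0.282   0.0037 -0.    ] crate_front shot 42 deck-plane [0.2772 0.0059 0.    ] crate_front shot 43 deck-plane [ 0.2801 -0.0021  0.    ] tri [ 0.2802  0.0023 -0.0006]
crate_center shot 41 deck-plane [ 0.1964 -0.0064  0.023 ] crate_center shot 42 deck-plane [ 0.1866 -0.0132  0.023 ] crate_center shot 43 deck-plane [ 0.1993 -0.0037  0.023 ] tri [ 0.1985 -0.0072  0.0276]
sauce_cup_center shot 41 deck-plane [ 0.2342 -0.0069  0.027 ] sauce_cup_center shot 42 deck-plane [ 0.2417 -0.014   0.027 ] sauce_cup_center shot 43 deck-plane [ 0.2362 -0.0134  0.027 ] tri [ 0.2344 -0.0123  0.0235]
```

View pics/d9.png

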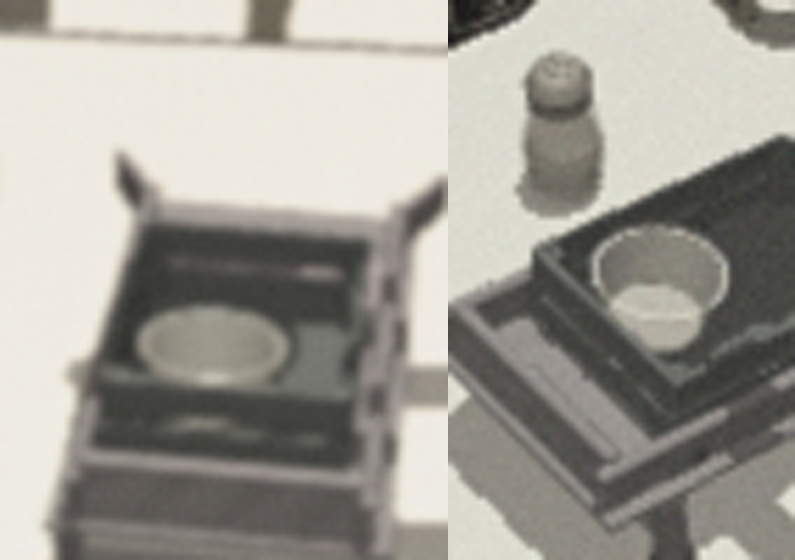

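```bash
python3 -c "
from plant import robot
robot.close_job(); print(robot.read_state()['t'])"
```

```text
the job is handed in; nothing more can be done
the job is handed in; nothing more can be done
```

I handed the job in at about 36 s of the 67 s allowed. The crate is behind the lip with the cup upright in it; no verdict is reported, so this rests on my own checks.

- **What I did:** I gripped the crate's rear wall, slid it on the table into line with the mouth, then loosened the fingers. The outer finger pushed it up the rails and over the lip at about 3–7 N. The inner finger, kept low, pulled it back until it stopped dead at about 0.12 m. I held it for about 0.75 s at 9–11 N on the tool, roughly 7–9 N on the lip once the sliding drag is taken off. Then I unloaded, lifted out and left the gripper clear at 0.19 m.
- **Last checks:** The crate did not shift between the pressed and released pictures. Its rear edge was at about 0.116–0.122 m in the scene and wrist views, with the front near the deck. The cup stood upright, and no force was left on the tool. I touched none of the bystanders or the look-alike crates.
- **What disagreed:**
    - The side camera's rear-edge reading was about 0.110 m, below the 0.113 m needed, and I put it down to error in the network's point.
    - The triangulated rear height scattered between 0.5 and 7.5 mm, and the last one, after release, was 7.5 mm against the 4 mm limit.
    - My belief that the edge has dropped therefore rests mainly on the dead stop when pulled back.

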